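# Shut down the finished stirrer

### The job

The stirrer with the screw-cap bottle on it has finished its run: turn its round speed knob anticlockwise all the way to the off stop, then twist its spring-return wing knob (the reset) clockwise to its stop and let it spring back. The stirrer with the beaker is still in use: leave its knobs as they are, and leave the bottle and the beaker standing where they are.

Things in the scene. Friction and masses are not known exactly. Their poses are not given: they have to be found in the camera images.
- stirrer_a: White magnetic stirrer carrying the screw-cap bottle (to shut down), fixed. 240 deep (own x) x 190 mm wide (own y); origin under its centre; front = own -x, roughly towards the robot. Front deck 50 mm high, own x -120 to -5 mm; from the front, speed knob on its left (x -85, y +55), reset knob on its right (x -85, y -55). Rear raised to 83 mm. Either stirrer may be the left one.
- speed_a (a joint): Angle (rad) of the speed knob of stirrer_a. 0 = off, the end stop fully anticlockwise seen from above; grows clockwise to 4.71. It stays where it is left; light friction (about 0.06 N m).
- speed_a_grip (a point): On the vertical axis of the speed knob of stirrer_a, 73 mm above the bench, the height to grip at. The knob is a black ribbed round drum, 52 mm diameter, from 53 to 87 mm above the bench. It can be gripped across any diameter. Own x points along the white pointer line on its top.
- reset_a (a joint): Angle (rad) of the spring-return reset knob of stirrer_a. 0 = at rest; grows as it is twisted clockwise seen from above, up to its stop at 1.05; a spring (about 0.14 N m at the stop) brings it back to 0 when released.
- reset_a_grip (a point): On the vertical axis of the reset knob of stirrer_a, 76 mm above the bench, the height to grip at. The knob is a black upright wing, 60 mm long (own x; at rest along the stirrer's x), 12 mm thick (own y), from 58 to 90 mm above the bench; it is gripped across its thickness.
- plate_a (a point): Centre of the top face of the plate of stirrer_a, 83 mm above the bench.
- stirrer_b: White magnetic stirrer carrying the open glass beaker (to be left as it is), fixed. 240 deep (own x) x 190 mm wide (own y); origin under its centre; front = own -x, roughly towards the robot. Front deck 50 mm high, own x -120 to -5 mm; from the front, speed knob on its left (x -85, y +55), reset knob on its right (x -85, y -55). Rear raised to 83 mm. Either stirrer may be the left one.
- speed_b (a joint): Angle (rad) of the speed knob of stirrer_b. 0 = off, the end stop fully anticlockwise seen from above; grows clockwise to 4.71. It stays where it is left; light friction (about 0.06 N m).
- speed_b_grip (a point): On the vertical axis of the speed knob of stirrer_b, 73 mm above the bench, the height to grip at. The knob is a black ribbed round drum, 52 mm diameter, from 53 to 87 mm above the bench. It can be gripped across any diameter. Own x points along the white pointer line on its top.
- reset_b (a joint): Angle (rad) of the spring-return reset knob of stirrer_b. 0 = at rest; grows as it is twisted clockwise seen from above, up to its stop at 1.05; a spring (about 0.14 N m at the stop) brings it back to 0 when released.
- reset_b_grip (a point): On the vertical axis of the reset knob of stirrer_b, 76 mm above the bench, the height to grip at. The knob is a black upright wing, 60 mm long (own x; at rest along the stirrer's x), 12 mm thick (own y), from 58 to 90 mm above the bench; it is gripped across its thickness.
- plate_b (a point): Centre of the top face of the plate of stirrer_b, 83 mm above the bench.
- speed_b_mark (a point): Outer end of the pointer line on the speed knob of stirrer_b, 24 mm from the knob's axis, on its top.
- bottle: Screw-cap glass bottle standing on the plate of stirrer_a, 56 mm diameter, 102 mm tall; origin at the centre of its underside, own z up. Loose.
- glass_beaker: Open clear beaker standing on the plate of stirrer_b, 64 mm diameter, 76 mm tall; origin at the centre of its underside, own z up. Loose.
Not all that is in view belongs to the job. What is shaped like the glass_beaker but orange or yellow is not meant.

How it is judged:
By the outcome, as a careful person would: the job done as asked, in the order asked, and still so for the second after the job is handed in, with the robot touching nothing.
It also fails if it takes over 54 s, if anything falls off the work surface, if the arm or the gripper's body presses on something with over 40 N, if the wrist force passes 120 N, or if a joint passes its speed limit or range.

### The arm

A 6-joint arm with a two-finger parallel gripper is mounted at the origin on a cart in front of the work surface, level with it; the furniture and walls round the work are solid. World frame = base frame: x ahead of the robot, y to its left, z up, the work surface at z = 0. Lengths are in m, angles in degrees, forces in N, time in s.
With the tool pointing down it reaches from about 0.275 to 0.85 m from the base axis. Payload 5.2 kg.
Tool frame: the origin (TCP) lies at the very end of the fingers, on their centre line; the grasp point (between the pads) lies 19 mm behind it (env.grip_point_offset is the distance from the TCP to the grasp point, in m); z points along the fingers, y is the line along which they close (so a half turn about z gives the same grasp; the last joint's range is limited). The gripper opens to 85 mm and grips with 20 to 120 N. Pads are 22 mm wide; open, the fingers measure 114 mm over their backs; the gripper's body (76 mm by 85 mm) begins 54 mm behind the grasp point. The pads swing forward as they close: fully open they stand 13 mm farther back than shut.
Start: joints at [-75.046, 14.817, 87.949, -0, 77.235, -11.62], TCP at [0.246, -0.492, 0.231] pointing down, gripper open.
Joint ranges: [-179.93, 179.93], [-52.35, 119.4], [10.71, 147.94], [-69.91, 249.91], [12.55, 155.21], [-178.61, 178.61]. Speed limits (degrees/s): [147.25, 147.25, 180, 180, 180, 180].

### API

Orientations are given as a 3x3 rotation matrix whose columns are the frame's x, y, z axes.
In Python, from workcell import env, claw, get_image, job gives the robot as it stands. Calls block until the motion is done:
- env.goto(position, orientation): joint-space move of the TCP to a pose.
- env.line_to(position, orientation=None, vel=0.15): straight line of the TCP; orientation=None keeps the orientation; vel is the mean speed in m/s.
- env.move_j(angles): joint-space move.
- claw.command_gripper(opening, grip_force=None): finger opening in m; grip_force is the grip in N (None keeps the last); returns when the fingers have stopped.
- env.sleep(seconds).
- env.ik(position, orientation): joint angles nearest the present ones, or None.
- env.get_obs(): the state.
- get_image(name): name is "scene" or "top" or "wrist"; returns a dict with "pixels" (420x560x3 uint8, red, green, blue), "intrinsics" (3x3 intrinsics, pixels), "xyz" and "orientation" of the camera in the world; the wrist camera has in their place "mount" (4x4, takes a point from camera to tool coordinates, whose origin is the TCP and whose axes are the flange's). Camera axes: x right, y down, z forward; pixel columns grow to the right and rows downward; lengths in m; the calibration is good to about 2 mm. A picture is of the moment at which its call begins: read the wrist's pose just before it. There is no depth.
A pose or a line that the arm cannot do raises env.PlanningError and nothing moves.
- job.hand_in(): hands the job in; it is judged then, once.
The state is a dict: "clock": time; "qpos": joint angles; "qd": joint speeds; "joint_torque": joint torques, N m; "eef_pos": TCP position; "tcp_rot": TCP orientation; "contact_force": force on the tool from outside, world axes, zero at the start; "moment": the same for the moment, N m; "width": finger opening in m; "grip_force": force on a finger pad.
Only numpy, scipy, OpenCV 4.12 (cv2) and the standard library are available. Lean on these libraries where they do the work, as an engineer would, in place of code of your own. Each camera call takes 0.05 s, during which the arm holds its last target. There are 200 camera calls.

## Working session

There is one attempt and no reset: what is moved stays moved. The work goes in short steps, each a Python script; the robot and the scene stay as the last script left them, time stands still between calls to the robot, and variables do not carry over. Pictures are saved under pics/ and viewed, at most 10 in all, crops included, and the job is handed in when it is done.

```bash
mkdir -p pics; ls
python3 - <<'E'
from workcell import env, claw, get_image, job
import cv2,numpy as np
for n in ("scene","top"):
    d=get_image(n); cv2.imwrite(f"pics/{n}0.png",d["pixels"][:,:,::-1]); np.savez(f"{n}0.npz",**d)
    print(n,d["intrinsics"].tolist(),np.round(d["xyz"],3),np.round(d["orientation"],3).tolist())
o=env.get_obs();print(o["clock"],o["width"],o["tcp_rot"],env.grip_point_offset)
E
```

```text
pics
scene [[474.60395536207045, 0.0, 290.65394608670493], [0.0, 474.60395536207045, 205.37614174918636], [0.0, 0.0, 1.0]] [-0.358  0.578  0.594] [[-0.552, -0.376, 0.744], [-0.833, 0.242, -0.497], [0.007, -0.894, -0.447]]
top [[497.8655348129183, 0.0, 281.04227396277787], [0.0, 497.8655348129183, 211.48250470046264], [0.0, 0.0, 1.0]] [ 0.323 -0.     1.122] [[-0.021, -0.986, 0.168], [-1.0, 0.019, -0.015], [0.012, -0.168, -0.986]]
0.1 0.08541621608201211 [[ 8.94359959e-01  4.47347840e-01 -4.17707770e-04]
 [ 4.47347918e-01 -8.94358659e-01  1.55898210e-03]
 [ 3.23826714e-04 -1.58115187e-03 -9.99998698e-01]] 0.0187
```

View pics/top0.png

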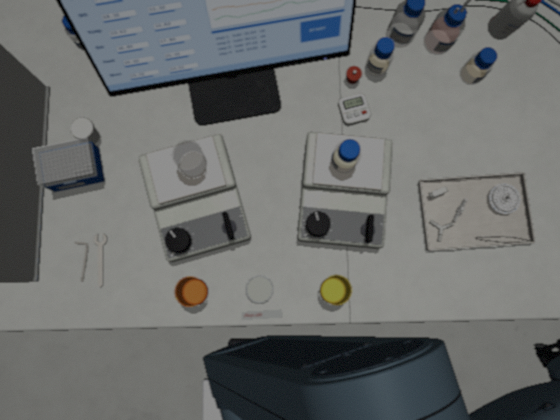

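View pics/scene0.png

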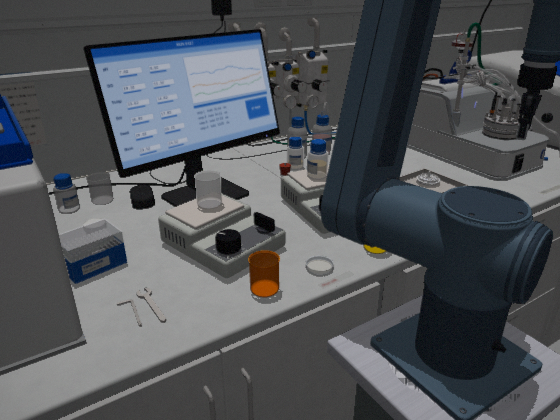

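The top view shows two stirrers. 
- Speed knobs: (317,224) on the right stirrer and (178,240) on the left. 
- Wings: (369,229) on the right and (228,225) on the left. 
- Loads: the blue-cap bottle is at (345,155) on the right stirrer and the clear beaker at (190,160) on the left. The orange (192,292) and yellow (335,290) beakers are distractors.

So stirrer_a is the right one: knob (317,224) and wing (369,229). The arm hides these in the scene view, so I'll take two wrist views.

```bash
cat > h.py <<'E'
from workcell import env, claw, get_image, job
import cv2,numpy as np
def ray(d,uv):
    v=np.linalg.solve(d["intrinsics"],[uv[0],uv[1],1.]); v=d["orientation"]@v
    return np.array(d["xyz"]),v/np.linalg.norm(v)
def onplane(d,uv,z):
    p,v=ray(d,uv); return p+v*(z-p[2])/v[2]
def project(d,P):
    c=np.array(d["orientation"]).T@(np.array(P)-d["xyz"]); c=d["intrinsics"]@c; return c[:2]/c[2]
def wrist(name=None):
    o=env.get_obs(); d=dict(get_image("wrist")); M=np.array(d["mount"])
    d["orientation"]=o["tcp_rot"]@M[:3,:3]; d["xyz"]=o["eef_pos"]+o["tcp_rot"]@M[:3,3]
    if name: cv2.imwrite(f"pics/{name}.png",d["pixels"][:,:,::-1]); np.savez(f"{name}.npz",**d)
    return d
def tri(ds,uvs):
    A=np.zeros((3,3));b=np.zeros(3);R=[]
    for d,u in zip(ds,uvs):
        p,v=ray(d,u);Q=np.eye(3)-np.outer(v,v);A+=Q;b+=Q@p;R.append((p,v))
    x=np.linalg.solve(A,b); return x,[np.linalg.norm(np.cross(x-p,v)) for p,v in R]
def down(th):  # closing line (tool y) at angle th (rad) in the xy plane
    y=np.array([np.cos(th),np.sin(th),0]); z=np.array([0,0,-1.]); return np.column_stack([np.cross(y,z),y,z])
E
python3 - <<'E'
from h import *
d=np.load("top0.npz")
k=onplane(d,(317,224),.08);w=onplane(d,(369,229),.08);print("knob",k,"wing",w,"yellow",onplane(d,(335,290),.07),"bottle",onplane(d,(348,148),.185))
th=np.arctan2(*(k-w)[1::-1]);print(np.degrees(th))
print(get_image("wrist")["mount"].round(3).tolist())
m=(k+w)/2
# base joint/wrist choice: compare both half turns
for t in np.degrees(th)+np.array([0,180]):
    q=env.ik([*m[:2],.26],down(np.radians(t)));print(t,q)
for t in range(-180,181,30): print(t,np.round(env.ik([*k[:2],.06],down(np.radians(t))),0))
E
```

```text
knob [ 0.47240672 -0.09194037  0.08      ] wing [ 0.4596034  -0.20164935  0.08      ] yellow [ 0.33383498 -0.12584618  0.07      ] bottle [ 0.60622372 -0.14832143  0.185     ]
83.34354640002803
[[-0.0, -0.951, -0.309, 0.081], [1.0, -0.001, 0.0, 0.0], [-0.001, -0.309, 0.951, -0.142], [0.0, 0.0, 0.0, 1.0]]
83.34354640002803 [-3.05923691e+01  7.34196902e+00  9.32581604e+01 -2.54444375e-14
  7.93998706e+01 -1.13935916e+02]
263.343546400028 [-3.05923691e+01  7.34196902e+00  9.32581604e+01 -2.54444375e-14
  7.93998706e+01  6.60640845e+01]
-180 [-24.  19. 110.  -0.  51. 156.]
-150 [-24.  19. 110.  -0.  51. 126.]
-120 [-24.  19. 110.  -0.  51.  96.]
-90 [-24.  19. 110.  -0.  51.  66.]
-60 [-24.  19. 110.  -0.  51.  36.]
-30 [-24.  19. 110.  -0.  51.   6.]
0 [-24.  19. 110.  -0.  51. -24.]
30 [-24.  19. 110.  -0.  51. -54.]
60 [-24.  19. 110.  -0.  51. -84.]
90 [ -24.   19.  110.   -0.   51. -114.]
120 [ -24.   19.  110.   -0.   51. -144.]
150 [ -24.   19.  110.   -0.   51. -174.]
180 [-24.  19. 110.  -0.  51. 156.]
```

Run:
```python
from h import *
R=down(np.radians(263.3))
env.goto([.46,-.11,.26],R); a=wrist("w1")
env.line_to([.46,-.19,.26],vel=.2); b=wrist("w2")
print(env.get_obs()["clock"],a["intrinsics"].tolist())
cv2.imwrite("pics/w12.png",cv2.resize(np.hstack([a["pixels"],b["pixels"]])[:,:,::-1],(800,300)))
for d in (a,b):print(project(d,[.4724,-.0919,.087]),project(d,[.4596,-.2016,.09]))
```

```text
2.4083 [[371.6611408030032, 0.0, 281.7062524228851], [0.0, 371.6611408030032, 209.88572275731846], [0.0, 0.0, 1.0]]
[259.33728346 175.20340404] [387.98302946 175.76899863]
[169.39223213 185.39169994] [296.20647658 185.88618969]
```

View pics/w12.png

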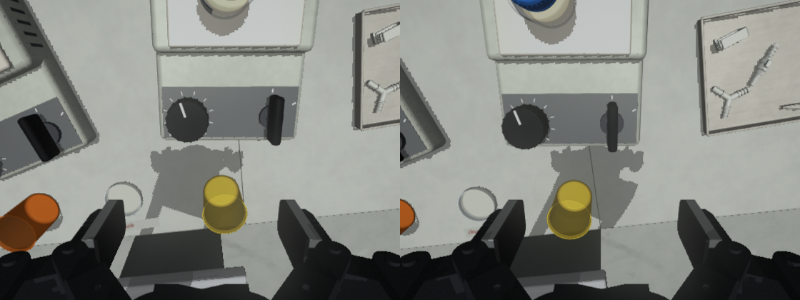

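Left is view 1 and right is view 2, both scaled by 0.71. They show the stirrer with the blue-cap bottle at the top, so this is stirrer_a. In view 1 the knob is at about (187,118) and the wing at about (275,118). Next I'll segment both and look at one close crop.

Run:
```python
from h import *
out=[]
for n,r in (("w1",(200,420,110,220)),("w2",(120,340,110,220))):
    d=np.load(n+".npz");im=d["pixels"];x0,x1,y0,y1=r
    g=im.max(2)[y0:y1,x0:x1]
    m=(g<70).astype(np.uint8)
    c=cv2.resize(im[y0:y1,x0:x1,::-1],None,fx=3.5,fy=3.5,interpolation=cv2.INTER_CUBIC)
    for q in cv2.findContours(m,cv2.RETR_EXTERNAL,cv2.CHAIN_APPROX_NONE)[0]:
        if cv2.contourArea(q)<200: continue
        print(n,cv2.contourArea(q),"bbox",np.array(cv2.boundingRect(q))+[x0,y0,0,0],"rect",[np.round(np.array(v)+o,1) for v,o in zip(cv2.minAreaRect(q),((x0,y0),0,0))],"circ",cv2.minEnclosingCircle(q))
        cv2.drawContours(c,[(q*3.5+1.75).astype(int)],-1,(0,255,0),1)
    w=im.min(2).astype(int)
    out.append(c[:299,:770])
    print(np.percentile(g,[2,10,25,50,75]))
cv2.imwrite("pics/crop1.png",np.vstack(out))
```

```text
w1 2843.0 bbox [232 136  61  63] rect [array([262., 167.]), array([62., 60.]), np.float64(90.0)] circ ((62.0, 57.28181838989258), 31.67898941040039)
w1 1437.5 bbox [362 133  37  70] rect [array([378.7, 167. ]), array([34.3, 69.3]), np.float64(4.6)] circ ((184.5, 57.5), 34.79233932495117)
[ 32.  51. 108. 116. 179.]
w2 3091.5 bbox [143 146  66  63] rect [array([175.8, 177.1]), array([60.9, 65.9]), np.float64(69.4)] circ ((55.73401641845703, 66.51145935058594), 33.128875732421875)
w2 933.0 bbox [283 143  27  70] rect [array([294.1, 177.1]), array([25.7, 69.2]), np.float64(7.3)] circ ((177.0, 67.5), 34.73120880126953)
[ 45.  50. 107. 114. 177.]
```

View pics/crop1.png

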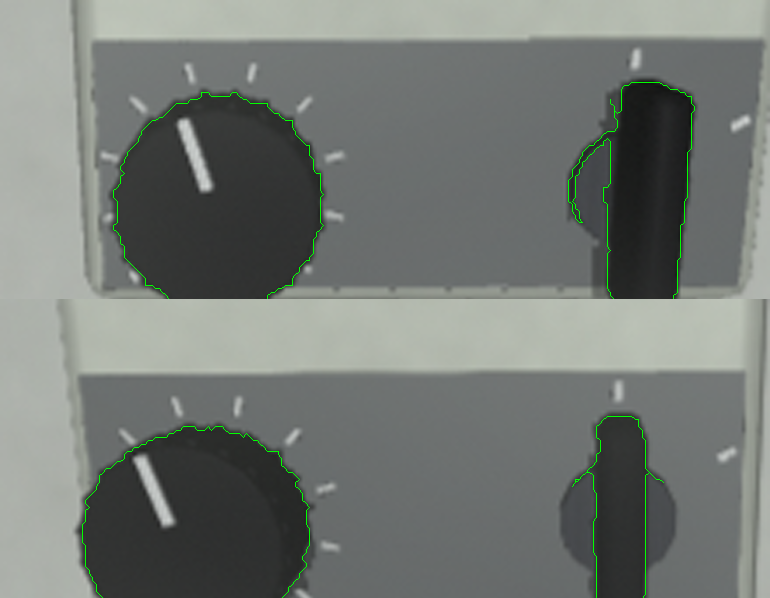

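The crop confirms stirrer_a: a round knob with its pointer up-left and the wing on the right. Pointer ends, in crop pixels:
- View 1: (183,121) to (206,190). 
- View 2: (140,158) to (168,225).

I'll triangulate these, the wing's right edge and the stirrer's panel edge.

Run:
```python
from h import *
a=np.load("w1.npz");b=np.load("w2.npz")
A=lambda x,y:(200+x/3.5,110+y/3.5); B=lambda x,y:(120+x/3.5,110+y/3.5)
def T(n,p,q):
    x,e=tri([a,b],[p,q]);print(n,x.round(4),np.round(e,4));return x
po=T("ptr out",A(183,121),B(140,158)); pi=T("ptr in",A(206,190),B(168,225))
u=(pi-po)[:2];u/=np.linalg.norm(u);print("axis from pointer",po[:2]+.024*u,"ptr angle",np.degrees(np.arctan2(*-u[::-1])))
wr=T("wing right",(395.7,168),(304.3,178))
wt=T("wing far end mid",A(656,82),B(620,117))
t1=T("tick reset",A(636,58),B(619,91)); 
pl=T("panel TL",A(94,42),B(80,77)); pr=T("panel TR",A(762,38),B(743,72))
# front knob contour centre: silhouette
for d,c in ((a,(262,167)),(b,(175.8,177.1))): print("knob blob on z=.075",onplane(d,c,.075))
print("stirrer y axis dir deg",np.degrees(np.arctan2(*(pl-pr)[1::-1])))
for d,x in ((b,(297.4,178)),): print("wing top centre on z=.09",onplane(d,x,.09))
t=np.load("top0.npz")
# top-view check of dark blobs
m=(t["pixels"].max(2)<45).astype(np.uint8); n,_,s,c=cv2.connectedComponentsWithStats(m)
for i in range(1,n):
    if 100<s[i,4]<900 and 200<c[i,1]<260: print(c[i],s[i,4],onplane(t,c[i],.075))
```

```text
ptr out [ 0.4993 -0.0896  0.087 ] [0.0001 0.0001]
ptr in [ 0.4821 -0.0928  0.087 ] [0.0002 0.0002]
axis from pointer [ 0.47567808 -0.09398981] ptr angle 10.596235389870516
wing right [ 0.4648 -0.2094  0.0864] [0. 0.]
wing far end mid [ 0.4932 -0.2067  0.0732] [0.0001 0.0001]
tick reset [ 0.4969 -0.2077  0.0503] [0.0001 0.0001]
panel TL [ 0.5177 -0.0657  0.0503] [0. 0.]
panel TR [ 0.498  -0.2409  0.0502] [0. 0.]
knob blob on z=.075 [ 0.47692439 -0.09423116  0.075     ]
knob blob on z=.075 [ 0.47666292 -0.09516334  0.075     ]
stirrer y axis dir deg 83.5901949985944
wing top centre on z=.09 [ 0.46640677 -0.20336232  0.09      ]
[227.96511628 226.20348837] 172 [0.47205491 0.09666299 0.075     ]
[317.48997773 224.98218263] 449 [ 0.47099368 -0.09335287  0.075     ]
[368.72277228 228.74257426] 202 [ 0.46081939 -0.20205375  0.075     ]
[178.36530612 240.94693878] 490 [0.44272201 0.20111122 0.075     ]
```

The measurements agree:
- The knob axis is at (0.4757, -0.0940) with its top at 87 mm. 
- The pointer is 17° anticlockwise of forward, so the off stop is about 118° further anticlockwise. 
- Stirrer yaw is -6.4°, and the wing is at (0.464, -0.2035).

Now I'll turn the speed knob in a single grasp.

Run:
```python
from h import *
def st(n):
    o=env.get_obs();print(n,round(o["clock"],2),np.round(o["eef_pos"],4),"w",round(o["width"],4),"g",round(o["grip_force"],1),"F",np.round(o["contact_force"],1),"M",np.round(o["moment"],2),"q6",round(o["qpos"][5],1))
k=[.4757,-.0942]; R=down(np.radians(60-90))
env.goto([*k,.16],R); env.line_to([*k,.057],vel=.08); st("down")
claw.command_gripper(.045,30); st("grip")
q=np.array(env.get_obs()["qpos"])
for i in range(1,7):
    q[5]-=126/6; env.move_j(q); st(i)
claw.command_gripper(.085); st("open")
env.line_to([*k,.16],vel=.15)
env.goto([.464,-.15,.28],down(np.radians(83.6))); wrist("w3"); st("up")
```

```text
down 4.77 [ 0.4761 -0.0944  0.0575] w 0.0853 g 0.0 F [0.1 0.6 0.2] M [-0.01  0.03  0.02] q6 5.6
grip 5.19 [ 0.4748 -0.0936  0.0574] w 0.0509 g 30.5 F [-3.9  1.9  6.9] M [ 0.22  0.57 -0.02] q6 5.6
1 5.63 [ 0.4744 -0.0935  0.0575] w 0.0513 g 31.3 F [-2.8  0.2  2.1] M [0.09 0.2  0.05] q6 -15.2
2 6.08 [ 0.474  -0.0934  0.0574] w 0.0513 g 31.7 F [-5.2  0.   5.7] M [0.09 0.69 0.06] q6 -36.1
3 6.52 [ 0.4736 -0.0936  0.0574] w 0.0512 g 31.8 F [-6.9 -0.   6.2] M [-0.07  0.94  0.08] q6 -57.1
4 6.96 [ 0.4733 -0.0939  0.0574] w 0.0508 g 31.9 F [-8.2 -2.1  5.9] M [-0.26  1.18  0.07] q6 -78.1
5 7.4 [ 0.4731 -0.0942  0.0574] w 0.0511 g 31.9 F [-9.7 -4.4  6.3] M [-0.52  1.31  0.07] q6 -99.1
6 7.84 [ 0.4749 -0.0945  0.0574] w 0.051 g 31.7 F [-3.1 -4.3  1.7] M [-0.76  0.51  0.08] q6 -120.0
open 8.28 [ 0.475  -0.0934  0.0574] w 0.0849 g 0.0 F [-0.4  1.3  0.7] M [ 0.01  0.03 -0.01] q6 -120.3
up 9.75 [ 0.4633 -0.1495  0.2784] w 0.0847 g 0.0 F [ 0.3 -0.4 -0.9] M [-0.03  0.02  0.02] q6 -114.7
```

View pics/w3.png

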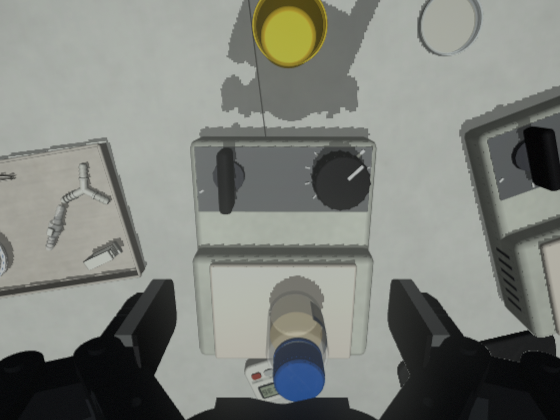

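The picture is seen from the rear. The pointer now points towards the robot and to its left, from about (348,178) to (364,166). I'll measure its angle.

```bash
cat > ptr.py <<'E'
from h import *
import sys
d=np.load(sys.argv[1]+".npz");im=d["pixels"];p=project(d,[.4757,-.094,.087])
m=(im.min(2)>120).astype(np.uint8);yy,xx=np.mgrid[:420,:560]
P=np.array([onplane(d,(x,y),.087) for y,x in zip(*np.nonzero(m&(np.hypot(xx-p[0],yy-p[1])<27)))])
r=P[:,:2]-[.4757,-.094];r=r[np.hypot(*r.T)<.0245]
_,_,v=np.linalg.svd(r-r.mean(0));print(len(r),"mean dir",np.degrees(np.arctan2(*r.mean(0)[::-1])),"line dir",np.degrees(np.arctan2(v[0,1],v[0,0])),r.mean(0))
cv2.imwrite("pics/%s_c.png"%sys.argv[1],cv2.resize(im[130:225,180:380,::-1],None,fx=4,fy=4,interpolation=cv2.INTER_CUBIC))
E
python3 ptr.py w3; python3 ptr.py w1
```

```text
65 mean dir 127.66889447545213 line dir -52.12969407268389 [-0.00941845  0.01219973]
74 mean dir 11.059462065953559 line dir -168.06039447795237 [0.01441678 0.00281787]
```

View pics/w3_c.png

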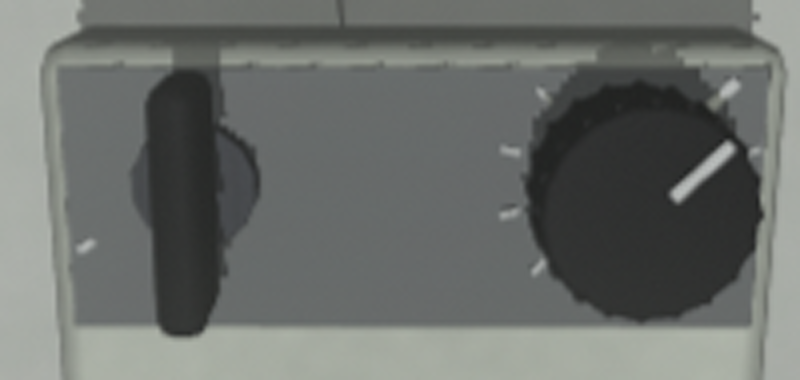

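The pointer is at 127.7–128°, against the expected 128.6°. To be sure it is on the stop, I'll regrasp, drive it further anticlockwise and measure again.

```bash
python3 - <<'E'
from h import *
def st(n):
    o=env.get_obs();print(n,round(o["clock"],2),np.round(o["eef_pos"],4),"w",round(o["width"],4),"g",round(o["grip_force"],1),"F",np.round(o["contact_force"],1),"M",np.round(o["moment"],2),"T6",round(o["joint_torque"][5],2),"q6",round(o["qpos"][5],1))
k=[.4762,-.0942]; R=down(np.radians(150-90))
env.goto([*k,.16],R); env.line_to([*k,.057],vel=.08)
claw.command_gripper(.045,40); st("grip")
q=np.array(env.get_obs()["qpos"])
for i in range(1,6):
    q[5]-=5; env.move_j(q); st(i)
claw.command_gripper(.085); st("open")
env.line_to([*k,.16],vel=.15)
env.goto([.464,-.15,.28],down(np.radians(83.6))); wrist("w4"); st("up")
E
python3 ptr.py w4
```

```text
grip 12.2 [ 0.4758 -0.0955  0.0578] w 0.0511 g 40.8 F [-5.5 -4.8  6.1] M [-0.85  0.76  0.09] T6 0.08 q6 -84.4
1 12.45 [ 0.4759 -0.0955  0.0581] w 0.0507 g 44.5 F [0.  1.5 2. ] M [0.06 0.1  0.08] T6 -0.16 q6 -89.3
2 12.7 [ 0.4754 -0.0952  0.058 ] w 0.0512 g 44.9 F [-2.2  2.7  5.9] M [ 0.38  0.41 -0.06] T6 -0.23 q6 -94.2
3 12.95 [ 0.4758 -0.0952  0.0579] w 0.051 g 44.8 F [-1.4  2.2  5.2] M [0.54 0.2  0.08] T6 -0.19 q6 -99.2
4 13.2 [ 0.4763 -0.0951  0.0579] w 0.0507 g 44.8 F [2.2 5.4 3.1] M [ 0.91 -0.27  0.07] T6 -0.11 q6 -104.2
5 13.45 [ 0.4765 -0.095   0.0579] w 0.0505 g 44.8 F [2.3 4.9 2.4] M [ 1.06 -0.39  0.01] T6 -0.12 q6 -109.2
open 13.89 [ 0.4757 -0.0957  0.0577] w 0.0851 g 0.0 F [0.7 1.  0.3] M [0.03 0.01 0.02] T6 0.01 q6 -109.4
up 15.37 [ 0.4633 -0.1495  0.2784] w 0.0852 g 0.0 F [-0.2  0.5 -0.6] M [-0.05  0.03 -0.04] T6 -0.01 q6 -114.6
64 mean dir 128.3533066490906 line dir -52.14338270750338 [-0.00954169  0.01205879]
```

The pointer stayed put through another 25° of twist, so the knob is on the off stop. Next, the reset wing.

```bash
python3 - <<'E'
from h import *
def st(n):
    o=env.get_obs();print(n,round(o["clock"],2),np.round(o["eef_pos"],4),"w",round(o["width"],4),"g",round(o["grip_force"],1),"F",np.round(o["contact_force"],1),"M",np.round(o["moment"],2),"q6",round(o["qpos"][5],1))
k=[.464,-.2038]
env.goto([*k,.16],down(np.radians(83.6))); env.line_to([*k,.059],vel=.08); st("down")
claw.command_gripper(.0,40); st("grip")
q=np.array(env.get_obs()["qpos"])
for s in (20,20,15,8,5):
    q[5]+=s; env.move_j(q); st(s)
env.sleep(.3); wrist("w5"); st("hold")
claw.command_gripper(.085); env.sleep(.5); st("open")
env.line_to([*k,.16],vel=.15)
env.goto([.464,-.15,.28],down(np.radians(83.6))); wrist("w6"); st("up")
a=np.load("w5.npz")["pixels"];b=np.load("w6.npz")["pixels"]
cv2.imwrite("pics/w56.png",cv2.resize(np.hstack([a,b])[:,:,::-1],(800,300),interpolation=cv2.INTER_AREA))
E
python3 ptr.py w6
```

```text
down 17.38 [ 0.4644 -0.204   0.0595] w 0.0844 g 0.0 F [0.4 0.6 0.8] M [0.02 0.02 0.03] q6 -119.9
grip 18.03 [ 0.464  -0.2041  0.0592] w 0.0112 g 42.3 F [-2.1 -1.1  2.5] M [-0.22  0.23 -0.09] q6 -119.9
20 18.46 [ 0.4638 -0.2049  0.0592] w 0.0117 g 42.1 F [-2.7 -5.  -0.6] M [-0.83  0.38  0.05] q6 -100.2
20 18.88 [ 0.4634 -0.2055  0.0592] w 0.0112 g 42.1 F [-4.5 -7.1 -0.6] M [-1.18  0.75  0.08] q6 -80.2
15 19.24 [ 0.4629 -0.2059  0.0592] w 0.0119 g 42.2 F [-6.4 -8.9  1.7] M [-1.48  1.08  0.12] q6 -65.2
8 19.5 [ 0.4627 -0.206   0.0592] w 0.0112 g 55.9 F [-8.3 -8.8  1.7] M [-1.46  1.13  1.3 ] q6 -57.3
5 19.75 [ 0.4629 -0.2064  0.0594] w 0.0116 g 111.0 F [ -7.2 -10.8   1.1] M [-1.58  1.09  2.34] q6 -52.4
hold 20.1 [ 0.4629 -0.2064  0.0594] w 0.0113 g 110.8 F [ -6.4 -10.6   0.8] M [-1.64  1.13  2.37] q6 -52.4
open 21.3 [ 0.464  -0.2041  0.0592] w 0.0849 g 0.0 F [0.2 0.3 0.2] M [-0.03 -0.04 -0.05] q6 -51.9
up 23.2 [ 0.4636 -0.15    0.2788] w 0.0852 g 0.0 F [-0.2  0.  -0.3] M [0.02 0.   0.04] q6 -114.6
66 mean dir 128.2845486733753 line dir -51.52990815044276 [-0.00947101  0.01199904]
```

View pics/w56.png

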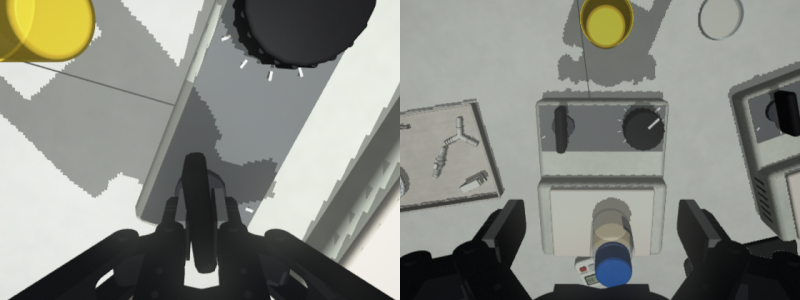

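On the left, the wing is held at its stop, where the moment rose sharply to 2.4 N m. On the right, after release, the wing at (560,130) is back at rest, the knob is still at off and the bottle is standing.

```bash
python3 -c "
from h import *
print(job.hand_in())"
```

```text
the job is handed in; nothing more can be done
None
```

I turned stirrer_a's speed knob to the off stop, twisted its reset wing to its stop and let it spring back, left stirrer_b, the bottle and the beaker untouched, and handed the job in at about 23 s; no verdict was shown.

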